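Wind back and pin a belt tensioner

TASK

Lock the belt tensioner so that a belt can be fitted: take the red-handled pin from its wooden stand, put it through the hole in the sprung wheel and use it to turn the wheel counter-clockwise against the spring, feeling with light downward pressure for the lock hole hidden underneath, then push the pin fully home so that it holds the wheel, and let go. Never push hard down on the spring-backed lock plate, and leave the glue jar, sanding block and rosin block where they are.

Things in the scene. Friction and masses are not known exactly. Their poses are not given: they have to be found in the camera images.
- tensioner: Belt tensioner screwed to the bench: grey round foot 196 mm across and 8 mm thick with a round housing (162 mm across, up to 35 mm high), covered by the wheel. Origin: centre of its underside, below the wheel's axis; z up. The lock plate hides inside: a flat level steel plate, top face 34 mm above the bench, 2 mm below the wheel's web, with 26 mm of free depth below that face in its hole.
- wheel_axis (a point): Point on the wheel's vertical axis at the height of its web's top (46 mm above the bench). The wheel's hub screw here has radius 16 mm and stands 12 mm above the web. The lock plate's single hole (12 mm) lies 40 mm from this axis; the wheel's hole comes over it at an unknown wheel angle between 0.5 and 0.9 rad, new each time: it cannot be seen or measured, only felt with the pin's tip.
- wheel (a joint): Angle of the tension wheel: dark rim 168 mm across, recessed bright web 10 mm thick, web top 46 mm above the bench; the rim (inner radius 55 mm) stands 5 mm above the web. 0 = at rest on its stop; grows counter-clockwise seen from above, to a stop at 1.2 rad. A spring drives it back to 0 with 0.1 N m at rest rising to 0.24 N m at 1.2 rad (2.4 to 6 N at the pin hole).
- wheel_hole (a point): Centre of the mouth of the pin hole in the wheel, on the web's top face, 40 mm from the axis; turns with the wheel. Through hole 12 mm in diameter; z up.
- lock_plate (a joint): How far the hidden lock plate under the wheel is pressed down, m: 0 = up, 0.008 = at the bottom. It is spring-backed: it yields after the first 2.5 N, then 1 mm per 3 N. Pressing it down more than 5 mm (about 17 N) damages it. When the pin's tip slides over its hole the upward push on the pin vanishes and the pin can sink in.
- pin: Locking pin, 76 mm tall, about 70 g, standing upright in its stand. Origin at its lower tip, z towards the handle. Round steel shank 10 mm in diameter, 32 mm long from tip to collar, tip tapered (5 mm across at the end, full at 4 mm); collar 20 mm across from 32 to 36 mm. Fully home, the collar lies on the wheel's web and the shank reaches 32 mm below the web's top.
- pin_tip (a point): The tip of the pin (its origin).
- pin_stand: Wooden block 60 x 60 x 34 mm, fixed to the bench, with a 12 mm through hole in the middle of its top in which the pin stands, its collar on the top face. Origin: centre of the underside.
- glue_jar: Glass glue jar with a tin lid, 67 mm across, 90 mm tall; origin at the centre of its underside. Bystander.
- sanding_block: Cork sanding block 42 x 78 x 26 mm; origin at the centre of its underside. Bystander.
- rosin_block: Rosin cake in a card tray 36 x 52 x 22 mm; origin at the centre of its underside. Bystander.
- roller_top (a point): Top of the black belt roller on the wheel, opposite the pin hole: 32 mm across, 26 mm tall above the web, 36 mm from the axis; turns with the wheel.
- pin_handle (a point): Middle of the pin's red handle, 56 mm above the tip: 40 mm tall (36 to 76 mm above the tip), 16 mm thick along the pin's x and 26 mm wide along its y.
There are look-alikes about, which are no part of the job. Of the things like the pin, leave any that is green or pink; of the rest the larger one is meant.

How it is judged:
On the way, in this order (a step that is already met when the one before it is completed fails the run):
1. the pin's tip is through the wheel's web, at least 8 mm below its top face, with the wheel still near rest (under 0.3 rad) (z of pin_tip in the frame of wheel_hole below -0.008 m and horizontal distance between pin_tip and wheel_hole below 0.006 m and value of joint wheel below 0.3 rad), for 0.1 s.
2. the pin, still in the wheel's hole, has turned the wheel by more than 0.4 rad (z of pin_tip in the frame of wheel_hole below -0.006 m and horizontal distance between pin_tip and wheel_hole below 0.008 m and value of joint wheel above 0.4 rad), for 0.1 s.
At the end, for the whole second after the job is handed in: The pin stands upright (within 0.2 rad) and still in the wheel's hole, pushed home to within 3 mm of the collar's seat and within 6 mm of the hole's centre at its tip, and it holds the wheel turned by more than 0.4 rad against the spring (z of pin_tip in the frame of wheel_hole below -0.029 m and horizontal distance between pin_tip and wheel_hole below 0.006 m and value of joint wheel above 0.4 rad and angle between pin's own z axis and vertical below 0.2 rad and linear speed of pin below 0.02 m/s); the robot touches nothing.
It fails at once if the lock plate is pressed down more than 5 mm (value of joint lock_plate above 0.005 m).
It fails at once if the glue jar is moved more than 20 mm (distance of glue_jar from where it was at the start of the episode above 0.02 m).
It fails at once if the sanding block is moved more than 20 mm (distance of sanding_block from where it was at the start of the episode above 0.02 m).
It fails at once if the rosin block is moved more than 20 mm (distance of rosin_block from where it was at the start of the episode above 0.02 m).
It also fails if it takes over 61 s, if anything falls off the work surface, if the arm or the gripper's body presses on something with over 40 N, if the wrist force passes 120 N, or if a joint passes its speed limit or range.

ROBOT

A 6-joint arm with a two-finger parallel gripper is mounted at the origin on the work surface; the furniture and walls round the work are solid. World frame = base frame: x ahead of the robot, y to its left, z up, the work surface at z = 0. Lengths are in m, angles in rad, forces in N, time in s.
With the tool pointing down it reaches from about 0.35 to 0.8 m from the base axis. Payload 7.3 kg.
Tool frame: the origin (TCP) lies between the finger pads; the fingertips stand 25 mm ahead of it and the grasp point (between the pads) lies 6 mm ahead of it (r.tip_extent is the distance from the TCP to the fingertips, in m); z points along the fingers, y is the line along which they close (so a half turn about z gives the same grasp; the last joint's range is limited). The gripper opens to 85 mm and grips with 20 to 120 N. Pads are 22 mm wide; open, the fingers measure 114 mm over their backs; the gripper's body (76 mm by 85 mm) begins 54 mm behind the grasp point. The pads swing forward as they close: fully open they stand 13 mm farther back than shut.
Start: joints at [1.006, 0.342, 1.524, -0, 1.275, -0.146], TCP at [0.213, 0.48, 0.256] pointing down, gripper open.
Joint ranges: [-2.53, 2.53], [-0.77, 2.02], [0.04, 2.7], [-1, 4.14], [0.28, 2.66], [-3.11, 3.11]. Speed limits (rad/s): [2.57, 2.57, 3.14, 3.14, 3.14, 3.14].

INTERFACE

Orientations are given as a unit quaternion [x, y, z, w].
In Python, from workcell import r, command_gripper, optics gives the robot as it stands. The module is installed in compiled form; this text tells all that it offers. Calls block until the motion is done:
- r.reach(position, orientation): joint-space move of the TCP to a pose.
- r.move_straight(position, orientation=None, speed=0.15, max_force=None): straight line of the TCP; orientation=None keeps the orientation; speed is the mean speed in m/s. With max_force (N) it stops when the force on the tool has changed by that much, and returns True; else False.
- r.movej(angles): joint-space move.
- command_gripper(opening, force=None): finger opening in m; force is the grip in N (None keeps the last); returns when the fingers have stopped.
- r.hold(seconds).
- r.solve_ik(position, orientation): joint angles nearest the present ones, or None.
- r.read_state(): the state.
- optics.get_image(name): name is "scene" or "side" or "wrist"; returns (picture, depth): 384x512x3 uint8, red, green, blue; 384x512 float32, m along the optical axis (not along the pixel's ray), 0 where there is no reading.
- optics.camera_model(name): a dict with "K" (3x3 intrinsics, pixels), "k1" (the pictures are not rectified: a ray, as slopes to the right and down, at radius r is drawn at 1 + k1 r^2 times it, then the intrinsics apply), "R" (3x3) and "t" (3): a world point X has camera coordinates R X + t; the wrist camera has in their place "tool_from_camera" (4x4, takes a point from camera to tool coordinates, whose origin is the TCP and whose axes are the flange's). Camera axes: x right, y down, z forward; pixel columns grow to the right and rows downward; lengths in m; the calibration is good to about 2 mm. A picture is of the moment at which its call begins: read the wrist's pose just before it. camera_model takes no time and is no camera call.
A pose or a line that the arm cannot do raises r.PlanningError and nothing moves.
- r.finish_job(): hands the job in; it is judged then, once.
The state is a dict: "time_s": time; "joint_positions": joint angles; "dq": joint speeds; "tau": joint torques, N m; "eef_pos": TCP position; "eef_rot": TCP orientation; "contact_force": force on the tool from outside, world axes, zero at the start; "torque": the same for the moment, N m; "grip_width": finger opening in m; "grip_force": force on a finger pad.
Only numpy, scipy, OpenCV 4.12 (cv2) and the standard library are available. Lean on these libraries where they do the work, as an engineer would, in place of code of your own. Each camera call takes 0.05 s, during which the arm holds its last target. There are 200 camera calls.

## Working session

There is one attempt and no reset: what is moved stays moved. The work goes in short steps, each a Python script; the robot and the scene stay as the last script left them, time stands still between calls to the robot, and variables do not carry over. Pictures are saved under pics/ and viewed, at most 10 in all, crops included, and the job is handed in when it is done.

```bash
mkdir -p pics; ls
cat > h.py <<'E'
import numpy as np, cv2
from workcell import r, command_gripper, optics
from scipy.spatial.transform import Rotation as Ro
def snap(n):
    s=r.read_state(); im,d=optics.get_image(n)
    return im,d,s
def save(im,f): cv2.imwrite('pics/'+f,cv2.cvtColor(im,cv2.COLOR_RGB2BGR))
def undist(m,uv):
    K=np.array(m['K']); p=np.linalg.solve(K,[uv[0],uv[1],1])[:2]
    q=p.copy()
    for _ in range(20): q=p/(1+m['k1']*(q@q))
    return np.array([q[0],q[1],1])
def ray(n,uv,s=None):
    m=optics.camera_model(n); d=undist(m,uv)
    if n=='wrist':
        T=np.array(m['tool_from_camera']); R=Ro.from_quat(s['eef_rot']).as_matrix()
        return R@T[:3,3]+np.array(s['eef_pos']), R@T[:3,:3]@d
    R=np.array(m['R']); return -R.T@np.array(m['t']), R.T@d
def at_z(n,uv,z,s=None):
    o,d=ray(n,uv,s); return o+d*(z-o[2])/d[2]
def at_d(n,uv,depth,s=None):
    o,d=ray(n,uv,s); return o+d*depth
def tri(rays):
    A=np.zeros((3,3));b=np.zeros(3)
    for o,d in rays:
        d=d/np.linalg.norm(d);P=np.eye(3)-np.outer(d,d);A+=P;b+=P@o
    x=np.linalg.solve(A,b); return x,[np.linalg.norm((np.eye(3)-np.outer(d,d)/(d@d))@(x-o)) for o,d in rays]
E
python3 - <<'E'
from h import *
ims=[]
for n in ('scene','side'):
    im,d,s=snap(n); np.save(n+'_d.npy',d); np.save(n+'.npy',im); ims.append(im)
    save(im,n+'0.png')
    m=optics.camera_model(n); print(n,-np.array(m['R']).T@m['t'],np.array(m['R'])[2],m['K'][0][0],m['k1'])
E
```

```text
pics
scene [-0.04114674 -0.65472907  0.58478339] [ 0.60499438  0.61356648 -0.50746229] 398.73420834028144 -0.04084270643075981
side [0.34169191 0.72978424 0.70122874] [ 0.20752156 -0.75140518 -0.62635857] 360.3067864457697 -0.04291956775745163
```

View pics/scene0.png

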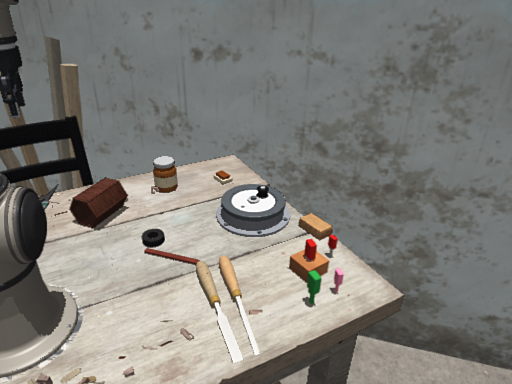

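View pics/side0.png

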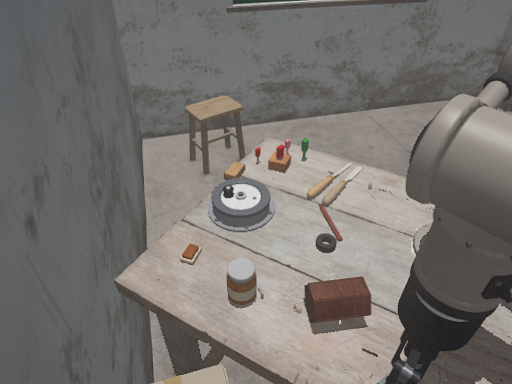

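The scene view shows the large red pin in its stand at (311,250), with the small red pin at (333,243), green at (314,287) and pink at (338,280). The wheel hub is at (254,199) and the roller at (263,190). In the side view the pin is at (280,152), the hub at (241,195) and the roller at (228,190).

Run:
```python
from h import *
for nm,a,b in (('pin',(311,248),(280,151)),('hub',(254,199),(241,195)),('roller',(263,188),(228,188)),('stand',(309,263),(279,162)),('small',(333,240),(258,152)),('green',(314,280),(305,144)),('pink',(339,274),(288,143)),('sand',(316,224),(235,170))):
    x,e=tri([ray('scene',a),ray('side',b)])
    print(nm,x.round(3),np.round(e,3), *[at_d(n,p,np.load(n+'_d.npy')[p[1],p[0]]).round(3) for n,p in(('scene',a),('side',b))])
a=np.load('scene.npy')[170:310,200:360];b=np.load('side.npy')[130:230,200:320]
save(np.vstack([cv2.resize(a,(640,560),interpolation=2)]),'c1.png')
```

```text
pin [ 0.521 -0.262  0.06 ] [0.001 0.001] [ 0.508 -0.272  0.073] [ 0.517 -0.248  0.068]
hub [ 0.583 -0.023  0.05 ] [0.001 0.001] [ 0.583 -0.025  0.052] [ 0.58  -0.014  0.057]
roller [ 0.62  -0.02   0.069] [0. 0.] [ 0.618 -0.022  0.07 ] [ 0.619 -0.018  0.071]
stand [ 0.522 -0.26   0.017] [0.001 0.001] [ 0.508 -0.271  0.033] [ 0.516 -0.233  0.035]
small [ 0.597 -0.265  0.043] [0.002 0.002] [ 0.591 -0.27   0.051] [ 0.593 -0.256  0.047]
green [ 0.448 -0.328  0.059] [0.001 0.001] [ 0.438 -0.336  0.071] [ 0.446 -0.318  0.064]
pink [ 0.51  -0.343  0.045] [0.003 0.003] [ 0.503 -0.349  0.055] [ 0.507 -0.337  0.047]
sand [ 0.651 -0.177  0.018] [0.001 0.001] [ 0.643 -0.184  0.026] [ 0.645 -0.163  0.028]
```

View pics/c1.png

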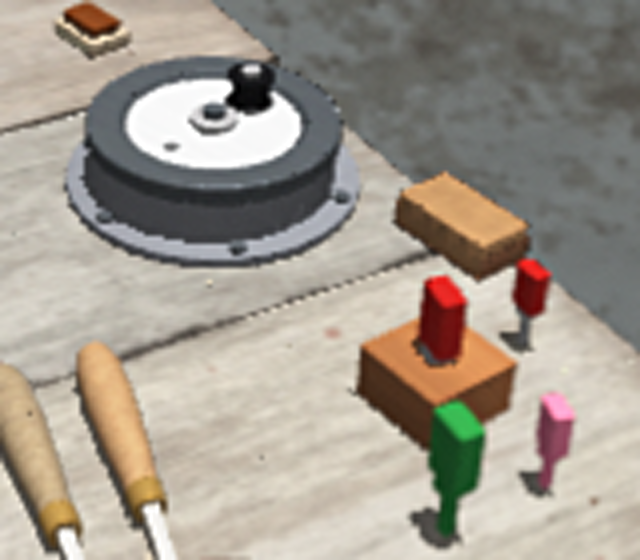

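```bash
cat >> h.py <<'E'
def Q(yaw): return (Ro.from_euler('z',yaw)*Ro.from_euler('x',np.pi)).as_quat()
E
python3 - <<'E'
from h import *
s=r.read_state(); print(s['time_s'],s['eef_rot'],np.round(optics.camera_model('wrist')['tool_from_camera'],3),optics.camera_model('wrist')['K'][0][0])
import pickle
for yaw in np.arange(-3,3.2,.5):
    q=r.solve_ik([0.52,-0.26,0.25],Q(yaw)); print(round(yaw,1),None if q is None else np.round(q,2))
r.reach([0.58,-0.02,0.30],Q(-1.57)); im,d,s=snap('wrist'); pickle.dump((im,d,s),open('w1.pkl','wb')); print(s['time_s'],s['eef_pos'],s['joint_positions'])
save(im,'w1.png')
E
```

```text
0.1 [ 2.07883025e-01  9.78153446e-01 -6.51240427e-04 -2.46448107e-04] [[ 0.001 -0.956 -0.292  0.075]
 [ 1.     0.001  0.001 -0.   ]
 [-0.    -0.292  0.956 -0.117]
 [ 0.     0.     0.     1.   ]] 327.8664456451762
-3.0 [-0.6   0.45  1.37  0.    1.32 -2.31]
-2.5 [-0.6   0.45  1.37  0.    1.32 -2.81]
-2.0 [-0.6   0.45  1.37 -0.    1.32  2.98]
-1.5 [-0.6   0.45  1.37 -0.    1.32  2.48]
-1.0 [-0.6   0.45  1.37 -0.    1.32  1.98]
-0.5 [-0.6   0.45  1.37 -0.    1.32  1.48]
0.0 [-0.6   0.45  1.37 -0.    1.32  0.98]
0.5 [-0.6   0.45  1.37 -0.    1.32  0.48]
1.0 [-0.6   0.45  1.37 -0.    1.32 -0.02]
1.5 [-0.6   0.45  1.37  0.    1.32 -0.52]
2.0 [-0.6   0.45  1.37  0.    1.32 -1.02]
2.5 [-0.6   0.45  1.37  0.    1.32 -1.52]
3.0 [-0.6   0.45  1.37  0.    1.32 -2.02]
2.7333 [ 0.57993305 -0.01945173  0.29997653] [-1.65653362e-01  4.17692053e-01  1.28793357e+00  1.52643911e-04
  1.43611799e+00  2.97390695e+00]
```

View pics/w1.png

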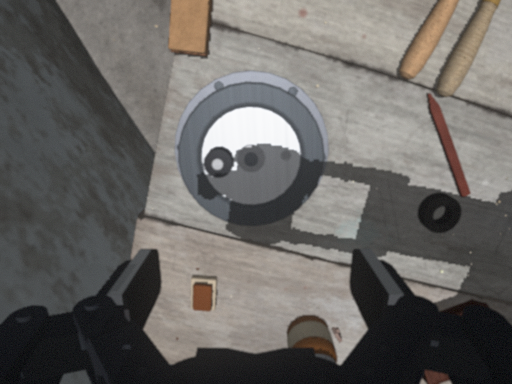

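The wrist view shows the wheel hub at about (251,158), the roller at (218,162) and the hole in shadow near (286,155). I'll take closer shots of the wheel and the pin, two places each.

Run:
```python
from h import *
import pickle
out=[]
for p,y in (((0.53,-0.06,0.22),-2.2),((0.52,-0.235,0.24),-1.9),((0.50,-0.27,0.20),-1.2)):
    r.reach(p,Q(y)); im,d,s=snap('wrist'); out.append((im,d,s)); print(s['time_s'],s['eef_pos'])
pickle.dump(out,open('w2.pkl','wb'))
w1=pickle.load(open('w1.pkl','rb'))[0]
def en(i): 
    l=cv2.cvtColor(i,cv2.COLOR_RGB2LAB); l[...,0]=cv2.createCLAHE(3,(4,4)).apply(l[...,0]); return cv2.cvtColor(l,cv2.COLOR_LAB2RGB)
A=en(cv2.resize(w1[83:233,151:351],(400,300),interpolation=2))
B=cv2.resize(out[0][0],(400,300));C=cv2.resize(out[1][0],(400,300));D=cv2.resize(out[2][0],(400,300))
save(np.vstack([np.hstack([A,B]),np.hstack([C,D])]),'m.png')
```

```text
7.5 [ 0.53003114 -0.0599869   0.22004304]
12.2167 [ 0.51999327 -0.23495559  0.23998544]
13.0333 [ 0.50016506 -0.27000151  0.20021777]
```

View pics/m.png

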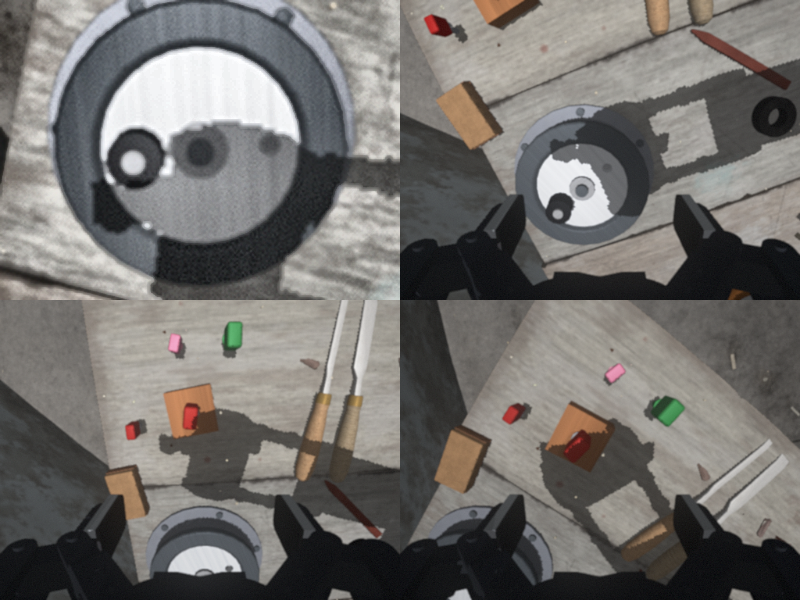

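The mosaic shows the wheel hole at about (286,155) in w1 and (265,214) in the second view. The pin handle is at about (245,149) and (227,187) in the last two. I'll make enlarged crops for exact readings.

Run:
```python
from h import *
import pickle
w1=pickle.load(open('w1.pkl','rb')); o=pickle.load(open('w2.pkl','rb'))
def crop(im,u,v,w=50,h=37.5):
    c=im[int(v-h/2):int(v-h/2)+37,int(u-w/2):int(u-w/2)+50].astype(float)
    c=np.clip((c-c.min())*255/(np.percentile(c,97)-c.min()),0,255).astype(np.uint8)
    print(int(u-w/2),int(v-h/2)); return cv2.resize(c,(400,296),interpolation=cv2.INTER_CUBIC)
a=crop(w1[0],275,155);b=crop(o[0][0],252,226);c=crop(o[1][0],243,148);d=crop(o[2][0],226,188)
save(np.vstack([np.hstack([a,b]),np.hstack([c,d])]),'m2.png')
```

```text
250 136
227 207
218 129
201 169
```

View pics/m2.png

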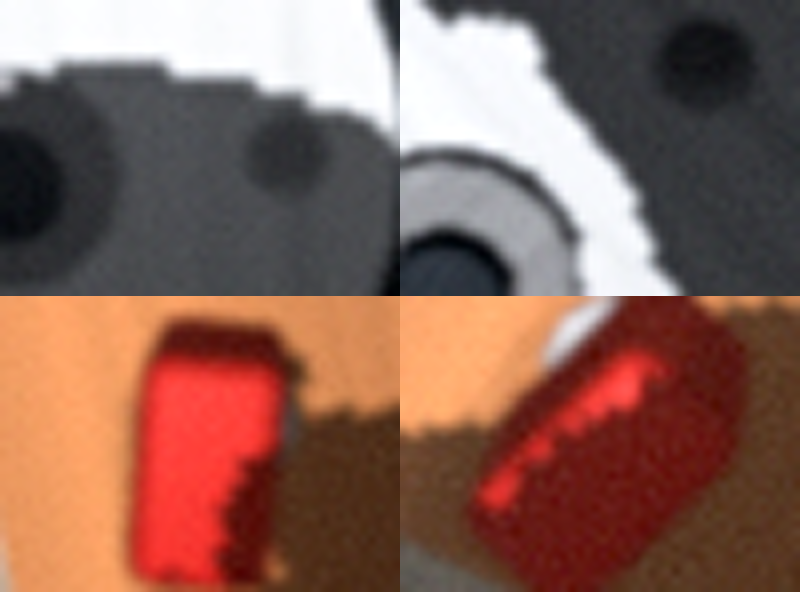

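Run:
```python
from h import *
import pickle
w1=pickle.load(open('w1.pkl','rb')); o=pickle.load(open('w2.pkl','rb'))
print('hole',tri([ray('wrist',(285.5,154.9),w1[2]),ray('wrist',(264.8,214.3),o[0][2])]))
print('hub',tri([ray('wrist',(251,158.9),w1[2]),ray('wrist',(232.5,242),o[0][2])]))
for (u,v),(im,d,s) in zip(((285.5,154.9),(264.8,214.3)),(w1,o[0])): print(at_z('wrist',(u,v),.046,s).round(4))
for (u,v),(im,d,s) in zip(((251,158.9),(232.5,242)),(w1,o[0])): print('hub',at_z('wrist',(u,v),.058,s).round(4))
for (u,v),(im,d,s) in zip(((243,150),(226,187)),o[1:]):
    I=im.astype(int); m=(I[...,0]>2.2*I[...,1])&(I[...,0]>60)
    yy,xx=np.nonzero(m); k=(abs(xx-u)<25)&(abs(yy-v)<25); yy=yy[k];xx=xx[k]
    P=np.array([at_d('wrist',(x,y),d[y,x],s) for x,y in zip(xx,yy)])
    z=np.percentile(P[:,2],80); T=P[abs(P[:,2]-z)<.006]
    rc=cv2.minAreaRect((T[:,:2]*1000).astype(np.float32)); print('pin z',np.percentile(P[:,2],[5,50,80,95]).round(4),len(P),len(T),T.mean(0).round(4),rc)
    uv=np.c_[xx,yy][abs(P[:,2]-z)<.006]; c=uv.mean(0); print(c,at_z('wrist',c,.078,s).round(4))
    try: rays.append(ray('wrist',c,s))
    except NameError: rays=[ray('wrist',c,s)]
print(tri(rays))
```

```text
hole (array([ 0.5444688 , -0.02409185,  0.04426612]), [np.float64(0.0001788187908575547), np.float64(0.00017881879085759374)])
hub (array([ 0.58429307, -0.02120733,  0.05177275]), [np.float64(0.0002721097710526573), np.float64(0.00027210977105265297)])
[ 0.5447 -0.0246  0.046 ]
[ 0.5441 -0.0245  0.046 ]
hub [ 0.5841 -0.0222  0.058 ]
hub [ 0.5822 -0.0236  0.058 ]
pin z [0.0748 0.0771 0.0778 0.0784] 487 473 [ 0.5207 -0.2634  0.0771] ((521.0780639648438, -262.82720947265625), (25.259014129638672, 14.640644073486328), 63.089569091796875)
[243.2346723  149.67653277] [ 0.5206 -0.2636  0.078 ]
pin z [0.0572 0.0769 0.0776 0.0783] 782 625 [ 0.5214 -0.264   0.0769] ((521.191650390625, -263.3512268066406), (24.969560623168945, 15.30467700958252), 66.11026000976562)
[226.0384 190.456 ] [ 0.5215 -0.2643  0.078 ]
(array([ 0.52122798, -0.2626938 ,  0.07253537]), [np.float64(0.00012165644376904491), np.float64(0.0001216564437691406)])
```

Run:
```python
from h import *
q=Q(np.radians(64.5)); p=np.array([0.5211,-0.2634])
def st(t): s=r.read_state(); print(t,round(s['time_s'],2),np.round(s['eef_pos'],4),np.round(s['contact_force'],2),round(s['grip_width'],4),round(s['grip_force'],1)); return s
command_gripper(0.045)
r.reach([*p,0.125],q); st('above')
print(r.move_straight([*p,0.072],speed=0.08,max_force=8)); st('down')
command_gripper(0.0,60); st('grip')
r.move_straight([*p,0.15],speed=0.12); st('lift')
h=np.array([0.5444,-0.0245])
r.move_straight([*h,0.135],speed=0.15); st('hole')
snap_=[snap(n) for n in ('side','scene')]
import pickle; pickle.dump(snap_,open('w3.pkl','wb'))
a=cv2.resize(snap_[0][0][120:240,180:300],(400,400),interpolation=2);b=cv2.resize(snap_[1][0][130:250,195:315],(400,400),interpolation=2)
save(np.hstack([a,b]),'held.png')
```

```text
above 15.53 [ 0.5211 -0.2635  0.1251] [ 0.13 -0.33  0.23] 0.0453 0.0
False
down 16.35 [ 0.5214 -0.2636  0.0723] [ 0.95 -0.49  0.68] 0.0455 0.0
grip 16.72 [ 0.5215 -0.2636  0.0727] [-1.1  -0.1   3.89] 0.015 58.6
lift 17.52 [ 0.5206 -0.2631  0.1492] [ 0.66 -0.37 -1.51] 0.0153 58.8
hole 19.27 [ 0.5444 -0.0251  0.135 ] [ 0.08 -0.87 -0.63] 0.0151 58.8
```

View pics/held.png

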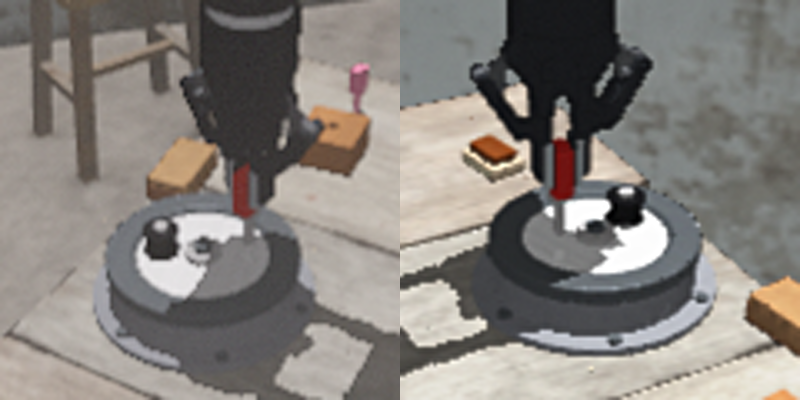

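The crops show the pin held upright over the shaded part of the web, where the hole is. Next is a guarded descent.

```bash
cat >> h.py <<'E'
def st(t): s=r.read_state(); print(t,round(s['time_s'],2),np.round(s['eef_pos'],4),np.round(s['contact_force'],2),round(s['grip_width'],4)); return s
E
python3 - <<'E'
from h import *
h=np.array([0.5444,-0.0245])
r.hold(0.2);st('a')
print(r.move_straight([*h,0.106],speed=0.04,max_force=4)); r.hold(0.1); s=st('down')
E
```

```text
a 19.57 [ 0.5444 -0.0248  0.135 ] [-0.73 -0.27 -0.5 ] 0.0152
False
down 20.54 [ 0.5446 -0.0245  0.1063] [-0.   -0.33 -0.96] 0.0151
```

```bash
cat >> h.py <<'E'
C=np.array([0.5843,-0.0222]); A0=np.arctan2(-0.0023,-0.0399)
def arc(th,z): 
    a=A0+th; return [C[0]+0.04*np.cos(a),C[1]+0.04*np.sin(a),z]
E
python3 - <<'E'
from h import *
for th in np.linspace(0.08,0.48,6): r.move_straight(arc(th,0.106),speed=0.03)
r.hold(0.2); st('turned'); print(arc(.48,.106))
print(r.move_straight(arc(0.48,0.1025),speed=0.01,max_force=3.5)); s=st('touch'); r.hold(.1); s=st('t2')
E
```

```text
turned 22.29 [ 0.5497 -0.0426  0.1059] [-1.72  5.05 -1.35] 0.0154
[np.float64(0.549941992876037), np.float64(-0.042682366720418474), 0.106]
True
touch 22.52 [ 0.549  -0.0419  0.1046] [-0.37  3.17  1.5 ] 0.0149
t2 22.62 [ 0.5489 -0.0416  0.1045] [-1.41  3.35  2.6 ] 0.0148
```

Run:
```python
from h import *
z=0.1037; lo=0
for th in np.arange(0.48,0.96,0.03):
    r.move_straight(arc(th,z),speed=0.02); r.hold(0.06)
    F=[]
    for _ in range(3): s=r.read_state(); F.append(s['contact_force'][2]); r.hold(0.02)
    p=np.array(s['eef_pos']); ang=(np.arctan2(*(p[:2]-C)[::-1])-A0)
    f=np.mean(F); print(round(th,3),round(ang,3),round(np.linalg.norm(p[:2]-C)*1000,1),p[2].round(4),round(f,2),np.round(s['contact_force'][:2],1),round(s['time_s'],2))
    if th>0.5 and f<0.7: lo+=1
    else: lo=0
    if lo>=2: break
```

```text
0.48 0.474 40.1 0.1037 3.84 [-2.6  4. ] 22.97
0.51 0.504 40.0 0.1037 4.11 [-2.3  4.5] 23.32
0.54 0.532 40.0 0.1037 3.75 [-2.7  5.4] 23.68
0.57 0.56 39.9 0.1036 3.93 [-2.9  5.2] 24.04
0.6 0.586 39.9 0.1036 3.6 [-2.8  6.2] 24.4
0.63 0.614 40.0 0.1035 3.58 [-2.8  6. ] 24.76
0.66 0.642 40.0 0.1035 4.15 [-1.9  5.4] 25.12
0.69 0.669 40.0 0.1035 3.46 [-1.8  5.4] 25.48
0.72 0.698 40.0 0.1034 3.62 [-3.2  6.2] 25.83
0.75 0.727 40.1 0.1034 2.89 [-3.5  5.4] 26.19
0.78 0.756 40.1 0.1033 3.15 [-3.1  5.7] 26.55
0.81 0.794 40.2 0.1032 1.26 [-4.   4.4] 26.91
0.84 0.823 40.2 0.1031 0.67 [-2.5  4.7] 27.27
0.87 0.85 40.2 0.103 1.45 [-2.6  3.8] 27.62
0.9 0.878 40.2 0.103 0.52 [-2.7  3.8] 27.98
0.93 0.906 40.3 0.1029 0.58 [-3.1  4.1] 28.34
```

Run:
```python
from h import *
r.move_straight(arc(0.89,0.103),speed=0.02); r.hold(.1); st('pre')
hit=r.move_straight(arc(0.89,0.097),speed=0.012,max_force=5); s=st('d %s'%hit)
p=np.array(s['eef_pos']); print(np.arctan2(*(p[:2]-C)[::-1])-A0)
```

```text
pre 28.71 [ 0.5601 -0.0546  0.1024] [-3.76  2.83  0.13] 0.0153
d False 29.36 [ 0.5607 -0.0548  0.0968] [-5.22  1.84  0.5 ] 0.0148
0.8863680040592716
```

It's in the lock hole: 7 mm below the plate face with almost no push back. Pushing home.

Run:
```python
from h import *
r.hold(.1); st('pre')
s=r.read_state(); p=s['eef_pos']
hit=r.move_straight([p[0],p[1],0.0835],speed=0.02,max_force=7); r.hold(.1); s=st('d %s'%hit)
p=np.array(s['eef_pos']); print(np.arctan2(*(p[:2]-C)[::-1])-A0)
```

```text
pre 29.46 [ 0.5607 -0.0548  0.0969] [-4.53  1.49  0.94] 0.0151
d True 30.18 [ 0.5598 -0.0542  0.0847] [-2.17  3.    6.04] 0.0155
0.8600259720842103
```

Collar seated at TCP z 0.0847, exactly the predicted home height. Releasing.

Run:
```python
from h import *
command_gripper(0.036); s=st('open'); p=s['eef_pos']
r.move_straight([p[0],p[1],0.17],speed=0.08); st('up')
r.move_straight([p[0]-0.08,p[1]-0.08,0.24],speed=0.15); r.hold(.3); st('away')
a=snap('side')[0];b=snap('scene')[0]
a=cv2.resize(a[120:240,180:300],(400,400),interpolation=2);b=cv2.resize(b[130:250,195:315],(400,400),interpolation=2)
save(np.hstack([a,b]),'end.png')
```

```text
open 30.51 [ 0.559  -0.0542  0.0836] [ 0.4  -0.11 -0.22] 0.0362
up 31.74 [ 0.5587 -0.0541  0.1694] [0.08 0.38 0.98] 0.0359
away 33.08 [ 0.4791 -0.1338  0.2396] [0.   0.64 0.29] 0.036
```

View pics/end.png

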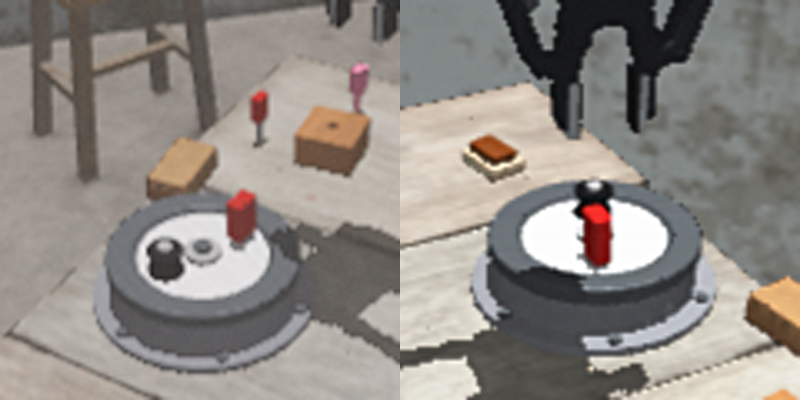

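The pin stands upright, collar on the web, and the wheel is held turned with the roller swung round. One quick depth check of the handle top (0.090 expected), then hand in.

Run:
```python
from h import *
im,d,s=snap('side'); I=im.astype(int); m=(I[...,0]>2.2*I[...,1])&(I[...,0]>90)
m[:170]=0;m[205:]=0;m[:,:235]=0;m[:,270:]=0
P=np.array([at_d('side',(x,y),d[y,x]) for y,x in zip(*np.nonzero(m))]); z=np.percentile(P[:,2],[2,50,98]); print(len(P),z.round(4),P.mean(0).round(4))
if z[2]<0.0935: print(r.finish_job())
```

```text
31 [0.0735 0.0904 0.0936] [ 0.5569 -0.0462  0.0891]
```

The many top-face pixels sit at 0.0904, against 0.090 when fully home. The 98th percentile of 0.0936 that stopped the hand-in is within edge noise, so I'm handing in.

```bash
python3 -c "
from h import *
print(r.finish_job())"
```

```text
the job is handed in; nothing more can be done
None
```

I handed the job in with the red pin pushed home through the wheel into the lock hole, holding the wheel turned about 0.86 rad; the robot was clear of everything at about 33 s, and no verdict was returned.

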